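Refit the centrifuge's control knob and hold it down for a short spin

ROBOT

A 6-joint arm with a two-finger parallel gripper is mounted at the origin on the work surface. World frame = base frame: x ahead of the robot, y to its left, z up, the work surface at z = 0. Lengths are in m, angles in rad, forces in N, time in s.
With the tool pointing down it reaches from about 0.375 to 0.9 m from the base axis. Payload 3.1 kg.
Tool frame: the origin (TCP) lies at the centre of the arm's flange, where the gripper is bolted on; the fingertips stand 173 mm ahead of it and the grasp point (between the pads) lies 155 mm ahead of it; z points along the fingers, y is the line along which they close (so a half turn about z gives the same grasp; the last joint's range is limited). The gripper opens to 85 mm and grips with 20 to 120 N. Pads are 22 mm wide; open, the fingers measure 114 mm over their backs; the gripper's body (76 mm by 85 mm) begins 54 mm behind the grasp point. The pads swing forward as they close: fully open they stand 13 mm farther back than shut.
Start: joints at [-1.29, 0.527, 1.433, -0, 1.181, -0.178], TCP at [0.277, -0.56, 0.405] pointing down, gripper open.
Joint ranges: [-3.08, 3.08], [-0.75, 2.2], [0.22, 2.44], [-1.43, 4.57], [0, 2.65], [-2.85, 2.85]. Speed limits (rad/s): [2.79, 2.79, 3.14, 3.14, 3.14, 3.14].

INTERFACE

Orientations are given as a unit quaternion [x, y, z, w].
In Python, from station import * gives the robot as it stands.
- The arm moves only by the shell command python3 -m jog 'ROWS' [OPENING] [FORCE]. ROWS is a JSON object of lists of equal length, an entry for each row: "linear": the shift along the world's x, y, z in mm, a list of three; "turn": the turn about the world's z in units of 5 degrees (1.0 is 5 degrees). A call has 1 to 12 rows; each row shifts and turns the commanded pose from where the row before left it; what a row does not reach is not made up. A row lasts 1/8 s, in which the tool goes at most 62.5 mm and 10.7 degrees, less where a joint would pass 70% of its speed; a pose out of reach is approached as far as the arm can. A call is refused whole if a number of a shift passes 62.5 or a number of a turn 1, either way. A call with a gripper value outside its range is refused whole. OPENING is the opening, from 0 (shut) to 1 (fully open), set as the call begins (- or left out, the last holds). The fingers move at their own pace and stop on an object; FORCE is the grip in N (left out, the last holds). Time passes only in rows, so rows that do not move let the fingers close. It gives the time, the measured TCP pose, the force, the opening and the grip force at its end, in the units of the state.
- sense(): the state, without advancing time (a new reading comes with each control period).
- snapshot(name): name is "scene" or "side" or "wrist"; returns the picture (384x512x3 uint8, red, green, blue); there is no depth.
- get_calibration(name): a dict with "fx", "fy", "cx", "cy" (pixels), "dist_coeffs" ([k1, k2, p1, p2, k3] as OpenCV has them; the pictures are not rectified), "world_to_cam" (4x4, takes a point from world to camera coordinates). Camera axes: x right, y down, z forward; pixel columns grow to the right and rows downward; lengths in m; the calibration is good to about 2 mm. A picture is of the moment at which its call begins: read the wrist's pose just before it. get_calibration takes no time and is no camera call; for the wrist camera it gives the pose at the moment of the call.
- sign_off(): hands the job in; it is judged then, once.
The state is a dict: "t": time; "q": joint angles; "qd": joint speeds; "tau": joint torques, N m; "tcp_pos": TCP position; "tool_rot": TCP orientation; "force": force on the tool from outside, world axes, zero at the start; "ft_torque": the same for the moment, N m; "finger_gap": opening from 0.0 (shut) to 1.0 (fully open); "gripper_force": force on a finger pad.
Only numpy, scipy, OpenCV 4.12 (cv2) and the standard library are available. Lean on these libraries where they do the work, as an engineer would, in place of code of your own. Each camera call takes 0.05 s, during which the arm holds its last target. There are 200 camera calls.

TASK

The control knob of the bench centrifuge is off: lift it out of its moulded recess in the spares tray, turn it so that the flat in its bore matches the flat of the D-shaft on the control deck, and push it fully home on the shaft. Then keep the knob pressed down, against the spring under the shaft, so that the short-spin switch stays closed - firmly, but without forcing it - and finish while still holding it down; do not let go. Leave the bottle, the tube rack, the cell counter and the rotor key as they are.

Things in the scene. Friction and masses are not known exactly. Their poses are not given: they have to be found in the camera images.
- knob: Loose black knob, 34.5 mm tall, 60 g, upright in the tray's recess. Origin: centre of its underside, z up. Round skirt, 44 mm across, its top 16.5 mm up; on it a grip bar 40 mm long (along x), 14 mm wide, 18 mm tall. A white pointer line marks the bar's +x end. Below: blind D-bore 14 mm deep, 13 mm across, its flat on the pointer side (+x), 2.5 mm from the axis.
- shaft_tip (a point): Top of the upright steel D-shaft, on its axis, 20.5 mm above the dark deck. Shaft 12 mm across, one flat 2 mm from the axis; x points out of the flat (marked with red paint), z up. The knob fits only with its pointer along this x (within about 0.25 rad). Home: bore's end on the tip, knob underside 14 mm below the tip. Top 1.5 mm thinner (lead-in). Turns stiffly, as a dial (0.01 N m).
- knob_pointer (a point): Outer top end of the white pointer line on the knob: 20 mm from the knob's axis along its +x, 34.5 mm above its underside.
- press (a joint): Downward travel of the shaft with its collar, m: 0 up (rest) to 0.005 fully down. A spring pushes it up with 4 N at 0, rising to 9 N at 0.005. The short-spin switch under it is closed from 0.0025 on, and opens again when let up.
- centrifuge: Fixed white bench centrifuge, 250 mm wide (x), 355 mm deep (y). Origin on the bench right below the shaft. Control deck 100 mm above the bench, free for 50 mm around the shaft; front edge 55 mm from the shaft at +y; the housing with grey round lid rises from 85 mm at -y to 196 mm above the bench. A brass collar, 16 mm across, 5 mm tall, moves with the shaft.
- tray: Fixed blue-grey moulded spares tray, 200 x 130 mm, 22 mm high, origin at the centre of its underside. Knob recess: round, 48 mm across, 12 mm deep, at x = +45 mm, y = 0; the knob stands on its floor, 10 mm above the bench, so its skirt's top is 4.5 mm above the tray's top. Slot with the rotor key: 36 x 104 mm, at x = -50 mm.
- bottle: Amber glass dropper bottle, 48 mm across, 95 mm tall, stands beyond the tray and centrifuge; origin at the centre of its underside. Leave it.
- rack: White tube rack with capped blood tubes, 66 x 170 mm, 92 mm tall, beyond the tray; origin at the centre of its underside. Leave it.
- counter: Beige differential cell counter with dark keys, 210 x 115 mm, 48 mm tall, to the left of the tray; origin at the centre of its underside. Leave it.
- key: Red-handled steel rotor key, about 95 mm long, 8 mm thick, in the tray's slot below the tray's top; origin at its underside. Leave it.
There are look-alikes about, which are no part of the job. There is more than one size of the knob; the one meant has the size given above.

How it is judged:
By the outcome, as a careful person would: the job done as asked, in the order asked, and still so for the second after the job is handed in, while the arm keeps its last pose, push and grip.
It also fails if it takes over 38 s, if anything falls off the work surface, if the arm or the gripper's body presses on something with over 40 N, if the wrist force passes 120 N, or if a joint passes its speed limit or range.

## Working session

There is one attempt and no reset: what is moved stays moved. The work goes in short steps, Python scripts to look and compute and a shell command to move; the robot and the scene stay as the last step left them, time stands still between calls to the robot, and variables do not carry over. Pictures are saved under pics/ and viewed, at most 10 in all, crops included, and the job is handed in when it is done.

```bash
mkdir -p pics; ls; python3 - <<'E'
from station import *
import cv2, numpy as np
a=snapshot("scene"); b=snapshot("side")
cv2.imwrite("pics/a.png",a[:,:,::-1]); cv2.imwrite("pics/b.png",b[:,:,::-1])
for n in("scene","side","wrist"):
    c=get_calibration(n); print(n,c["fx"],c["cx"],c["cy"],c["dist_coeffs"],np.round(c["world_to_cam"],3).tolist())
s=sense(); print(s["t"],s["tcp_pos"],s["tool_rot"],s["force"])
E
```

```text
pics
scene 485.75052263631954 258.79161335872783 190.81657924215511 [-0.1465638  0.         0.         0.         0.       ] [[0.474, 0.881, -0.016, -0.414], [0.579, -0.325, -0.747, -0.213], [-0.663, 0.345, -0.664, 1.549], [0.0, 0.0, 0.0, 1.0]]
side 454.9216136046172 253.91544630901285 188.79609889388226 [-0.18779468  0.          0.          0.          0.        ] [[0.951, -0.31, -0.002, -0.531], [-0.222, -0.678, -0.701, 0.309], [0.216, 0.667, -0.713, 0.844], [0.0, 0.0, 0.0, 1.0]]
wrist 276.3717840381667 255.79433429460659 187.74617667846522 [-0.06083962  0.          0.          0.          0.        ] [[0.443, -0.896, -0.001, -0.624], [-0.856, -0.424, 0.296, -0.037], [-0.266, -0.13, -0.955, 0.38], [0.0, 0.0, 0.0, 1.0]]
0.1 [ 0.2772765  -0.55977289  0.40383656] [ 9.73691814e-01  2.27866791e-01 -6.98711269e-05 -9.86475649e-04] [-0.14570751  0.91722888 -0.15150021]
```

View pics/a.png

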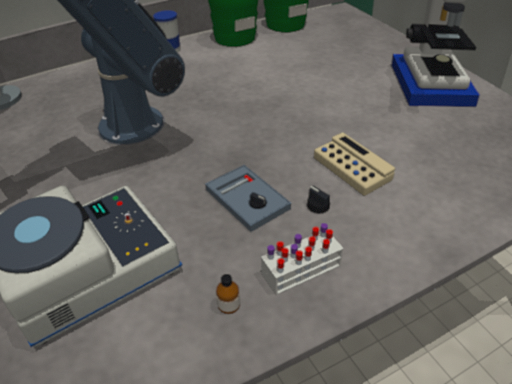

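View pics/b.png

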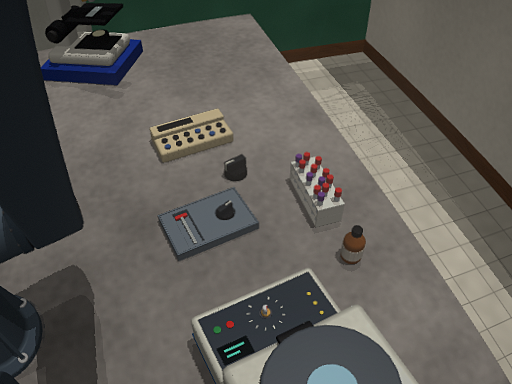

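Scene picture: there are two candidate knobs. One is in the tray recess at (258,200) scene / (226,210) side. A bigger one stands on the bench at (318,199) / (235,167). The one in the recess fits the description. The shaft is at (128,219) scene / (266,311) side. I'll confirm these with an enlarged crop.

```bash
cat > h.py <<'E'
from station import *
import cv2, numpy as np
def cal(n):
    c=get_calibration(n); K=np.array([[c["fx"],0,c["cx"]],[0,c["fy"],c["cy"]],[0,0,1.]])
    return K,np.array(c["dist_coeffs"]),np.array(c["world_to_cam"])
def ray(C,p):
    K,D,T=C; u=cv2.undistortPoints(np.array([[p]],float),K,D)[0,0]
    return -T[:3,:3].T@T[:3,3], T[:3,:3].T@np.array([u[0],u[1],1])
def atz(C,p,z):
    o,d=ray(C,p); return o+d*(z-o[2])/d[2]
def tri(Cs,ps):
    A=0;b=0
    for C,p in zip(Cs,ps):
        o,d=ray(C,p); d=d/np.linalg.norm(d); M=np.eye(3)-np.outer(d,d); A=A+M; b=b+M@o
    return np.linalg.solve(A,b)
def proj(C,X):
    K,D,T=C; return cv2.projectPoints(np.array(X,float).reshape(-1,1,3),cv2.Rodrigues(T[:3,:3])[0],T[:3,3],K,D)[0].reshape(-1,2)
E
python3 - <<'E'
from h import *
a=cv2.imread("pics/a.png");b=cv2.imread("pics/b.png")
def crop(i,x,y,w,h): return cv2.resize(i[y:y+h,x:x+w],(400,300),interpolation=cv2.INTER_CUBIC)
o=np.vstack([np.hstack([crop(a,235,175,100,75-15+15),crop(a,98,190,60,45)]),np.hstack([crop(b,180,150,100,75),crop(b,236,289,60,45)])])
cv2.imwrite("pics/c.png",o)
S,D=cal("scene"),cal("side")
for n,p,q in(("knob",(258,200),(226,210)),("big",(318,199),(235,167)),("shaft",(128,218),(266,311))): print(n,tri((S,D),(p,q)))
E
```

```text
knob [0.54597775 0.17361969 0.03041882]
big [0.60954397 0.31404851 0.02312191]
shaft [ 0.5322255  -0.1467768   0.10973071]
```

View pics/c.png

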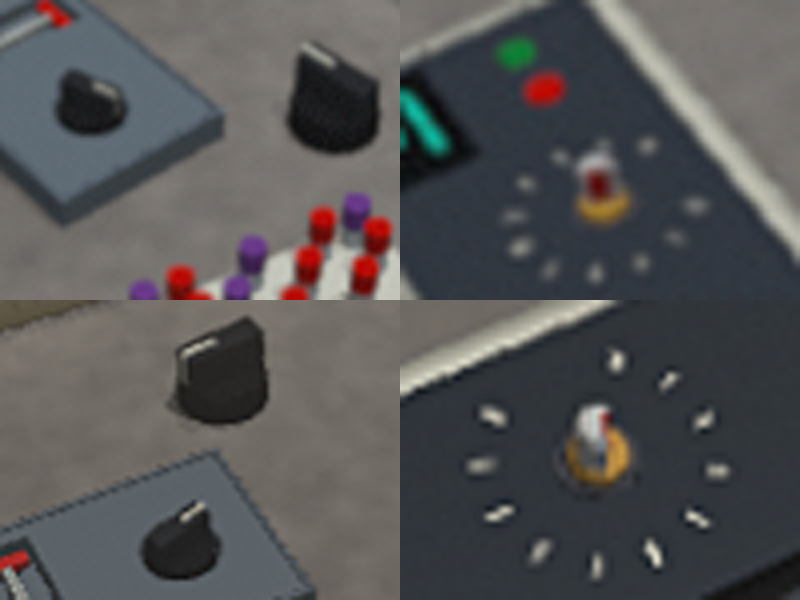

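The crop confirms it. The recess knob is the small 44 mm one, and the bench knob is clearly taller and larger. On the recess knob the white pointer line is at about (264,199) scene / (231,201) side. The red flat is visible on the shaft. I'll go over the shaft first and look with the wrist camera.

```bash
python3 -m jog '{"linear":[[32,52,0],[32,52,0],[32,52,0],[32,52,0],[32,52,0],[32,52,0],[32,52,0],[31,49,0],[0,0,0],[0,0,0]],"turn":[0,0,0,0,0,0,0,0,0,0]}'; python3 - <<'E'
from h import *
W=cal("wrist"); a=snapshot("wrist"); np.save("w1.npy",W[2])
cv2.imwrite("pics/w1.png",a[:,:,::-1])
s=sense();print(s["tcp_pos"],s["tool_rot"]); p=proj(W,[[.5322,-.1468,.1205]])[0];print(p)
x,y=np.clip((p-[50,37]).astype(int),0,[411,308])
cv2.imwrite("pics/w1c.png",cv2.resize(a[y:y+75,x:x+100,::-1],(800,600),interpolation=cv2.INTER_CUBIC));print(x,y)
E
```

```text
t: 1.35
tcp_pos: [0.5322, -0.1469, 0.4043]
tool_rot: [0.974, 0.228, -0.001, -0.0]
force: [-0.9, -0.4, 0.1]
finger_gap: 1.002
gripper_force: 0.0
[ 0.53195492 -0.14767601  0.4044038 ] [ 9.73751152e-01  2.27614729e-01 -4.75407707e-04 -5.74512849e-05]
[255.67846781 185.13111195]
205 148
```

View pics/w1c.png

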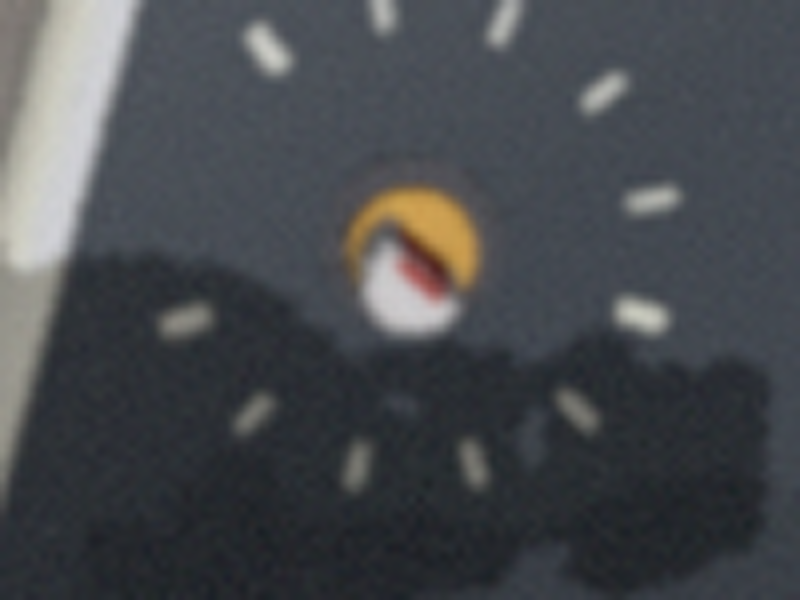

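The wrist crop shows the shaft's top disc centred near crop (412,287). The brass collar is centred near (413,252). The flat's edge runs from (385,228) to (460,298) and faces up-right.

```bash
python3 - <<'E'
from h import *
W=cal("wrist"); W=(W[0],W[1],np.load("w1.npy"))
f=lambda x,y:(205+(x+.5)/8-.5,148+(y+.5)/8-.5)
t=atz(W,f(412,287),.1205); c=atz(W,f(413,252),.105); print("tip",t,"collar",c)
e=atz(W,f(460,298),.1205)-atz(W,f(385,228),.1205); e2=atz(W,f(440,292),.118)-atz(W,f(405,262),.118)
for v in(e,e2):
    n=np.array([-v[1],v[0]]); o=atz(W,f(440,260),.1205)-t; n*=np.sign(n@o[:2]); print("flat dir deg",np.degrees(np.arctan2(n[1],n[0])))
for r in("scene","side"):
    C=cal(r);print(r,"cam",ray(C,(250,190))[0],proj(C,[t]))
# knob: bar ends in scene / side at top height 0.0445
S,D=cal("scene"),cal("side")
for C,p,q in((S,(264.2,197.7),(252.5,193.5)),(D,(231,200.5),(217.5,209))):
    P,Q=atz(C,p,.0445),atz(C,q,.0445); v=P-Q; print(P,Q,np.linalg.norm(v),np.degrees(np.arctan2(v[1],v[0])))
E
```

```text
tip [ 0.53387618 -0.14637852  0.1205    ] collar [ 0.53396499 -0.14649275  0.105     ]
flat dir deg -17.703134236981803
flat dir deg -15.329660794091827
scene cam [ 1.3465688  -0.23884083  0.86332867] [[127.21065797 215.20067997]]
side cam [ 0.39037778 -0.51835542  0.81770836] [[266.71642545 307.11270899]]
[0.55858113 0.18547796 0.0445    ] [0.53038783 0.1672844  0.0445    ] 0.03355394811757406 32.8347619613239
[0.56242085 0.18458095 0.0445    ] [0.52566775 0.16862715 0.0445    ] 0.040066373383134436 23.464719765010162
```

```bash
python3 -m jog '{"linear":[[1,53,-10],[1,53,-10],[2,53,-10],[2,53,-10],[4,54,-10],[4,54,-8],[0,0,0],[0,0,0]],"turn":[0,0,0,0,0,0,0,0]}'; python3 - <<'E'
from h import *
W=cal("wrist"); a=snapshot("wrist"); np.save("w2.npy",W[2])
cv2.imwrite("pics/w2.png",a[:,:,::-1])
s=sense();print(s["tcp_pos"],s["tool_rot"]); p=proj(W,[[.546,.1736,.035]])[0];print(p)
x,y=np.clip((p-[50,37]).astype(int),0,[411,308])
cv2.imwrite("pics/w2c.png",cv2.resize(a[y:y+75,x:x+100,::-1],(800,600),interpolation=cv2.INTER_CUBIC));print(x,y)
E
```

```text
t: 2.4
tcp_pos: [0.5466, 0.1715, 0.3466]
tool_rot: [0.974, 0.227, -0.0, 0.0]
force: [-0.1, 0.0, 0.3]
finger_gap: 1.001
gripper_force: 0.0
[0.546661  0.1710786 0.3467733] [ 9.73953285e-01  2.26748573e-01 -1.38671124e-04  2.53675597e-04]
[253.54193031 177.2932539 ]
203 140
```

View pics/w2c.png

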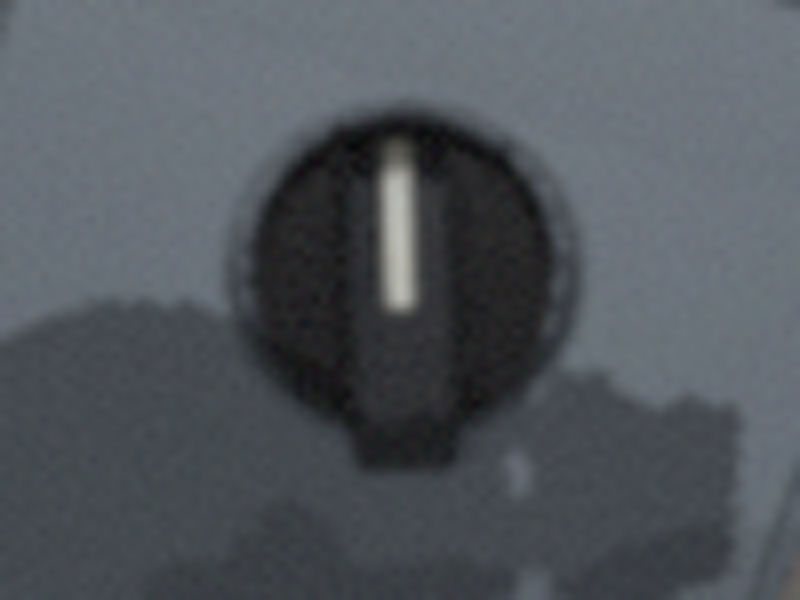

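The wrist crop shows the recess knob upright, with its skirt centred at (403,268). The pointer line runs from its outer top end (397,167) to (402,312). The gripper's yaw is already close to the bar's.

```bash
python3 - <<'E'
from h import *
from scipy.spatial.transform import Rotation as R
W=cal("wrist"); W=(W[0],W[1],np.load("w2.npy"))
f=lambda x,y:(203+(x+.5)/8-.5,140+(y+.5)/8-.5)
a,b=atz(W,f(397,167),.0445),atz(W,f(402,312),.0445); d=(a-b)[:2]; print(np.linalg.norm(d),np.degrees(np.arctan2(d[1],d[0])))
u=d/np.linalg.norm(d); print("axis from pointer",a[:2]-.02*u)
l,r,bt=[atz(W,f(*p),.0265) for p in((251,268),(554,268),(402,112))]; print("skirt",(l+r)/2,np.linalg.norm(l-r), bt, bt[:2]-.022*u)
s=sense(); print(np.degrees(np.arctan2(*R.from_quat(s["tool_rot"]).as_matrix()[[1,0],0])),s["tcp_pos"],R.from_quat(s["tool_rot"]).as_matrix()[:,2])
E
```

```text
0.01877466331509319 27.95951912058432
axis from pointer [0.54572508 0.17417488]
skirt [0.54783996 0.17536968 0.0265    ] 0.04088453153583884 [0.56689761 0.18476146 0.0265    ] [0.54746547 0.17444681]
26.211440073890792 [0.546661  0.1710786 0.3467733] [-1.55077235e-04 -5.57023321e-04 -9.99999833e-01]
```

```bash
python3 -m jog '{"linear":[[0.5,3.3,-45],[0,0,-50],[0,0,-35],[0,0,-15],[0,0,0],[0,0,0]],"turn":[0.2,0,0,0,0,0]}'; python3 -m jog '{"linear":[[0,0,0],[0,0,0],[0,0,0],[0,0,0],[0,0,0],[0,0,0]],"turn":[0,0,0,0,0,0]}' 0 50
```

```text
t: 3.2
tcp_pos: [0.5477, 0.1758, 0.2031]
tool_rot: [0.972, 0.236, 0.001, 0.0]
force: [-0.8, -0.3, 0.4]
finger_gap: 1.0
gripper_force: 0.0
t: 3.95
tcp_pos: [0.5469, 0.1763, 0.202]
tool_rot: [0.972, 0.236, 0.0, -0.0]
force: [-1.5, 0.6, 4.3]
finger_gap: 0.149
gripper_force: 50.8
```

```bash
python3 -m jog '{"linear":[[0,0,20],[0,0,40],[0,0,50],[0,0,40],[0,0,0]],"turn":[0,0,0,0,0]}'; python3 -m jog '{"linear":[[-1,-25,0],[-1,-45,0],[-1,-45,0],[-1,-45,0],[-2,-45,0],[-2,-45,0],[-2,-40,0],[-2,-22,0],[-1,-10,0],[0,0,0],[0,0,0],[0,0,0]],"turn":[-0.9,-1,-1,-1,-1,-1,-1,-1,-1,0,0,0]}'
python3 - <<'E'
from h import *
from scipy.spatial.transform import Rotation as R
W=cal("wrist"); a=snapshot("wrist"); b=snapshot("scene"); d=snapshot("side"); np.save("w3.npy",W[2])
for n,i in(("w3",a),("s3",b),("d3",d)): cv2.imwrite(f"pics/{n}.png",i[:,:,::-1])
s=sense();M=R.from_quat(s["tool_rot"]).as_matrix();print(s["tcp_pos"],s["finger_gap"],np.degrees(np.arctan2(M[1,0],M[0,0])))
k=np.array([.534,-.1464,.14])
print([proj(c,[k])[0] for c in(W,cal("scene"),cal("side"))])
def crop(i,p,w=80,h=60):
    x,y=np.clip((p-[w/2,h/2]).astype(int),0,[512-w,384-h]);print(x,y); return cv2.resize(i[y:y+h,x:x+w,::-1],(400,300),interpolation=cv2.INTER_CUBIC)
o=np.vstack([np.hstack([crop(a,proj(W,[k])[0],160,120),crop(b,proj(cal("scene"),[k])[0])]),np.hstack([crop(d,proj(cal("side"),[k])[0]),cv2.resize(a[:,:,::-1],(400,300))])])
cv2.imwrite("pics/c3.png",o)
E
```

```text
t: 4.58
tcp_pos: [0.5478, 0.1764, 0.3548]
tool_rot: [0.972, 0.236, 0.004, 0.0]
force: [0.8, -0.1, -1.0]
finger_gap: 0.146
gripper_force: 50.2
t: 6.08
tcp_pos: [0.5338, -0.145, 0.3513]
tool_rot: [0.989, -0.148, -0.0, -0.0]
force: [0.4, 0.5, -1.5]
finger_gap: 0.15
gripper_force: 50.2
[ 0.53391413 -0.14521746  0.3516902 ] 0.15197744284501175 -17.089860202975558
[array([258.33356838, 213.96334715]), array([125.47027888, 208.88105122]), array([267.02094602, 301.35861722])]
178 153
85 178
227 271
```

View pics/c3.png

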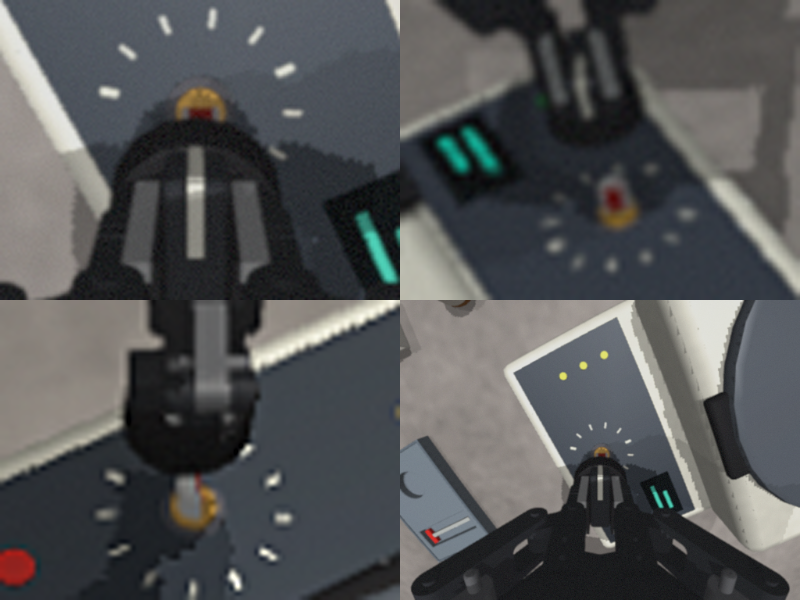

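Wrist: the knob is held. The pointer's top outer end is at about crop (195,187). The red flat and collar appear straight ahead of the knob at (203,105), so the yaw matches. I'll measure the remaining lateral offset.

```bash
python3 - <<'E'
from h import *
W=cal("wrist"); W=(W[0],W[1],np.load("w3.npy"))
f=lambda x,y:(178+(x+.5)/2.5-.5,153+(y+.5)/2.5-.5)
zt=.3517-.192+.0345
a,b=atz(W,f(195,187),zt),atz(W,f(195,258),zt); d=(a-b)[:2]; u=d/np.linalg.norm(d); print(np.linalg.norm(d),np.degrees(np.arctan2(d[1],d[0])),"axis",a[:2]-.02*u)
l,r=atz(W,f(118,160),zt-.018),atz(W,f(280,160),zt-.018); print("skirt mid",(l+r)/2,np.linalg.norm(l-r))
print("collar top edge -> ctr",atz(W,f(202,107),.105), "expected knob/shaft px", [((p+.5-[178,153])*2.5) for p in proj(W,[[.5339,-.1464,.105],[.5339,-.1452,zt],[.5339+.02*u[0],-.1452+.02*u[1],zt]])])
# deprojected scene/side consistency: shaft tip & collar
S,D=cal("scene"),cal("side")
g=lambda x,y,X,Y:(X+(x+.5)/5-.5,Y+(y+.5)/5-.5)
print("scene collar",atz(S,g(618,0,85-80,178)[0:1]+(178+216/5,),.105),"side",atz(D,(227+193/5,271+210/5),.105))
E
```

```text
0.01627602703922978 -17.102331915710998 axis [ 0.53009488 -0.14323344]
skirt mid [ 0.54714783 -0.14943883  0.1762    ] 0.03671035260951021
collar top edge -> ctr [ 0.53557345 -0.14736797  0.105     ] expected knob/shaft px [array([201.17242124, 112.89514353]), array([199.15448768, 256.43422547]), array([199.32346379, 168.21774544])]
scene collar [ 0.53671307 -0.14812494  0.105     ] side [ 0.53135182 -0.14865299  0.105     ]
```

```bash
python3 - <<'E'
from h import *
i=cv2.imread("pics/w3.png").astype(int); B,G,Rr=i[...,0],i[...,1],i[...,2]
W=cal("wrist"); W=(W[0],W[1],np.load("w3.npy"))
sub=np.zeros(B.shape,bool); sub[183:205,240:280]=1
m=sub&(Rr-B>60)&(G>80); ys,xs=np.nonzero(m); print("collar",xs.min(),xs.max(),xs.mean(),ys.min(),ys.max())
for y in range(ys.min(),ys.max()+1): print(y,xs[ys==y].min(),xs[ys==y].max(),end=" | ")
m=sub&(Rr>80)&(G<60); ys,xs=np.nonzero(m); print("\nred",xs.mean() if len(xs) else 0,xs.min(),xs.max(),ys.min(),ys.max())
for y in range(208,262,4):
    r=G[y,246:268].astype(float); w=np.clip(r-70,0,None); print(y,(w*np.arange(246,268)).sum()/max(w.sum(),1),r.max())
print("col", G[206:266,256].tolist())
o=np.kron([1],[1]); cv2.imwrite("pics/w3z.png",cv2.resize(cv2.imread("pics/w3.png")[182:257,208:308],(800,600),interpolation=cv2.INTER_CUBIC))
print(proj(W,[[.5339,-.1464,.105],[.5339,-.1464,.1205],[.5339,-.1452,.194]]))
E
```

```text
collar 249 266 257.47 189 196
189 254 262 | 190 253 263 | 191 252 264 | 192 251 265 | 193 250 265 | 194 249 266 | 195 249 266 | 196 249 266 | 
red 257.7857142857143 254 262 196 197
208 0.0 31.0
212 255.80851063829786 105.0
216 255.89400921658986 113.0
220 255.97345132743362 116.0
224 255.81006493506493 173.0
228 255.7448275862069 224.0
232 255.6892177589852 150.0
236 255.853470437018 137.0
240 255.83076923076922 137.0
244 255.79683377308706 137.0
248 255.86422976501305 136.0
252 255.83375314861462 139.0
256 255.76190476190476 85.0
260 0.0 40.0
col [22, 27, 13, 27, 41, 71, 105, 115, 114, 114, 113, 114, 113, 115, 114, 116, 113, 130, 167, 157, 189, 220, 222, 193, 163, 157, 146, 136, 137, 135, 136, 135, 137, 136, 136, 136, 135, 134, 134, 135, 135, 135, 135, 137, 133, 136, 137, 137, 136, 129, 85, 36, 39, 33, 34, 32, 34, 39, 31, 35]
[[257.9689685  197.65805741]
 [258.13320843 204.3027888 ]
 [257.15973987 254.87149166]]
```

View pics/w3z.png

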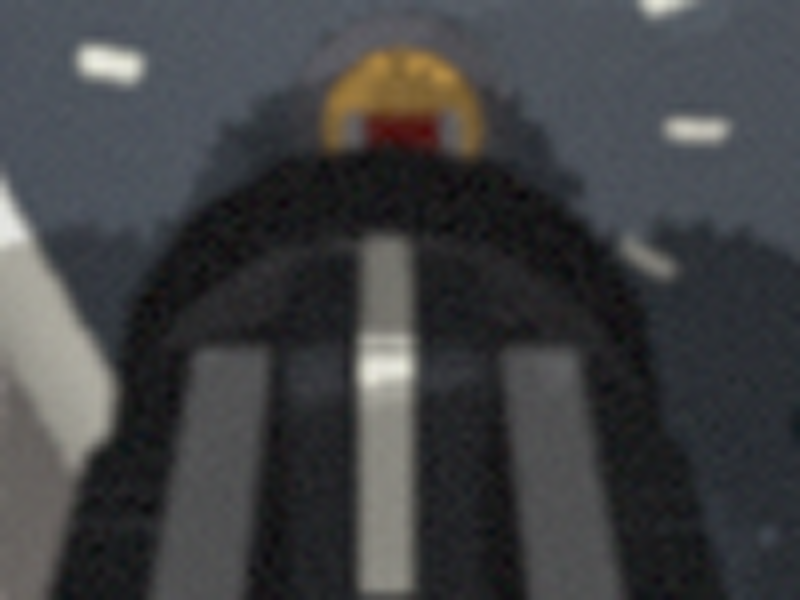

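The flat's edge (crop rows ~115, x 365–440) is level and the pointer is vertical, so the yaw matches. Laterally the shaft is at x=257.5 px and the pointer at 255.8 px, so the knob must move about 1.5 mm toward image right. I'll correct that, descend to just above the tip and check from the fixed cameras.

```bash
python3 -m jog '{"linear":[[-0.3,-1.4,-15],[0,0,-15],[0,0,-3],[0,0,0],[0,0,0]],"turn":[0,0,0,0,0]}'
python3 - <<'E'
from h import *
b=snapshot("scene"); d=snapshot("side"); s=sense(); print(s["tcp_pos"],s["force"])
k=np.array([.534,-.1464,.125])
def crop(i,C,w=56,h=84):
    p=proj(C,[k])[0]; x,y=(p-[w/2,h/2]).astype(int);print(x,y); return cv2.resize(i[y:y+h,x:x+w,::-1],(400,600),interpolation=cv2.INTER_CUBIC)
cv2.imwrite("pics/c4.png",np.hstack([crop(b,cal("scene")),crop(d,cal("side"))]))
E
```

```text
t: 6.85
tcp_pos: [0.5338, -0.1473, 0.3189]
tool_rot: [0.989, -0.149, 0.0, 0.0]
force: [0.4, -0.7, -0.6]
finger_gap: 0.152
gripper_force: 50.2
[ 0.53373134 -0.14723536  0.31912503] [-0.21143901  0.30181809 -0.17000998]
98 171
238 263
```

View pics/c4.png

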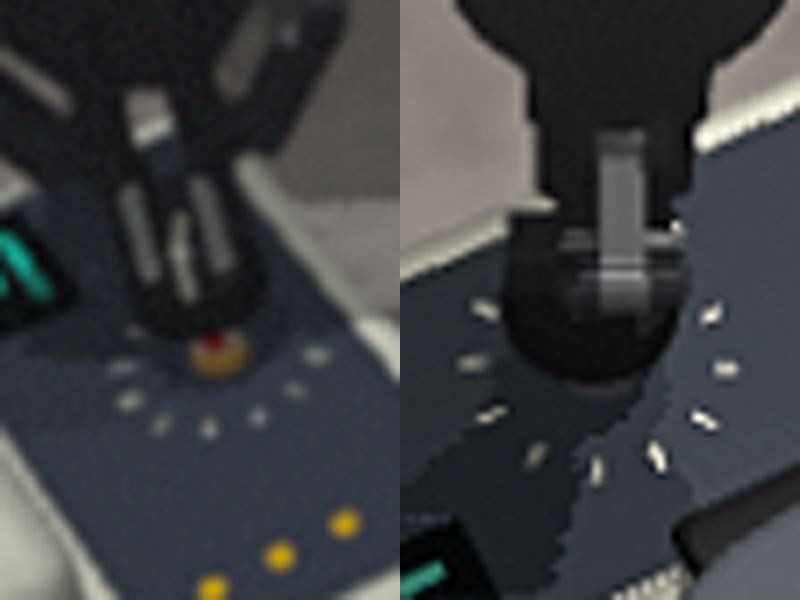

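Both views look right. In the scene view the skirt is at x≈198 and the collar at 218, which matches the 2.7 px lean of a vertical line there. In the side view the skirt is at x≈597 and the shaft at about 600. I'll start the insertion gently.

```bash
python3 -m jog '{"linear":[[0,0.4,-2],[0,0,-2],[0,0,-2],[0,0,-2],[0,0,0]],"turn":[0,0,0,0,0]}'; python3 -m jog '{"linear":[[0,0,-1.5],[0,0,-1.5],[0,0,0]],"turn":[0,0,0]}'
```

```text
t: 7.58
tcp_pos: [0.5336, -0.1468, 0.311]
tool_rot: [0.989, -0.149, 0.0, 0.0]
force: [-0.6, 0.1, 3.1]
finger_gap: 0.148
gripper_force: 50.7
t: 7.95
tcp_pos: [0.5336, -0.1468, 0.3081]
tool_rot: [0.989, -0.149, 0.0, 0.0]
force: [-0.9, 0.2, 6.2]
finger_gap: 0.15
gripper_force: 51.1
```

The force (3 N at z=.311, 6 N at .308) says the bore is resting on the tip and the spring is yielding. I'll search sideways at light contact.

```bash
python3 -m jog '{"linear":[[0,0,1],[-0.7,0.2,0],[0,0,0]],"turn":[0,0,0]}'|egrep 'tcp|^force';  python3 -m jog '{"linear":[[-0.7,0.2,0],[0,0,0]],"turn":[0,0]}'|egrep 'tcp|^force'; python3 -m jog '{"linear":[[1.4,-0.4,0],[0.7,-0.2,0],[0,0,0]],"turn":[0,0,0]}'|egrep 'tcp|^force'; python3 -m jog '{"linear":[[0.7,-0.2,0],[0,0,0]],"turn":[0,0]}'|egrep 'tcp|^force'
```

```text
tcp_pos: [0.5332, -0.1466, 0.3093]
force: [-0.7, -0.5, 4.3]
tcp_pos: [0.5329, -0.1466, 0.3094]
force: [0.8, 1.9, 5.6]
tcp_pos: [0.5339, -0.1468, 0.3089]
force: [-2.4, 0.3, 5.8]
tcp_pos: [0.5344, -0.1469, 0.3088]
force: [-2.5, 0.6, 6.5]
```

```bash
python3 -m jog '{"linear":[[-1.3,0.4,0.5],[0.2,0.6,0],[0,0,0]],"turn":[0,0,0]}'|egrep 'tcp|^force';  python3 -m jog '{"linear":[[0.2,0.6,0],[0,0,0]],"turn":[0,0]}'|egrep 'tcp|^force'; python3 -m jog '{"linear":[[-0.4,-1.2,0],[-0.2,-0.6,0],[0,0,0]],"turn":[0,0,0]}'|egrep 'tcp|^force'; python3 -m jog '{"linear":[[-0.2,-0.6,0],[0,0,0]],"turn":[0,0]}'|egrep 'tcp|^force'
```

```text
tcp_pos: [0.5339, -0.1465, 0.3095]
force: [-2.1, -1.1, 6.0]
tcp_pos: [0.5342, -0.146, 0.3094]
force: [-2.3, -2.1, 4.9]
tcp_pos: [0.5338, -0.1468, 0.3093]
force: [0.3, 2.9, 6.0]
tcp_pos: [0.5337, -0.1474, 0.3094]
force: [-0.3, 2.7, 4.9]
```

```bash
python3 -m jog '{"linear":[[1.2,0.6,0],[0,0,0]],"turn":[0,0]}'|egrep 'tcp|^force';  python3 -m jog '{"linear":[[0.6,-0.2,0],[0,0,0]],"turn":[0,0]}'|egrep 'tcp|^force'; python3 -m jog '{"linear":[[0.6,-0.2,0],[0,0,0]],"turn":[0,0]}'|egrep 'tcp|^force'; python3 -m jog '{"linear":[[0.6,-0.2,0],[0,0,0]],"turn":[0,0]}'|egrep '^t:|tcp|^force'
```

```text
tcp_pos: [0.5344, -0.147, 0.3092]
force: [-1.2, 0.3, 6.3]
tcp_pos: [0.5346, -0.1472, 0.309]
force: [-1.5, 0.8, 4.2]
tcp_pos: [0.535, -0.1473, 0.3089]
force: [-2.1, -0.1, 5.9]
t: 11.45
tcp_pos: [0.5356, -0.1475, 0.3089]
force: [-3.3, -0.2, 5.4]
```

```bash
python3 - <<'E'
from h import *
from scipy.optimize import least_squares
W=cal("wrist")
W3=(W[0],W[1],np.load("w3.npy")); W2=(W[0],W[1],np.load("w2.npy"))
def row(Wc,c,u,x,z): return proj(Wc,[[c[0]+u[0]*x,c[1]+u[1]*x,z]])[0][1]
u3=np.array([.956,-.292]); T=np.array([.5339,-.1452]); u2=np.array([np.cos(np.radians(27.5)),np.sin(np.radians(27.5))])
for zb in(.1582,.1590,.1597,.1605):
    for s in(-.001,0,.001):
        c=T+s*u3; print(zb,s,"endbot %.1f endtop %.1f  skirt top22 %.1f skirt bottom22 %.1f back-top %.1f"%tuple(row(W3,c,u3,x,zb+z) for x,z in((.02,.0165),(.02,.0345),(.022,.0165),(.022,0),(-.02,.0345))))
S=np.array([.5339,-.1464])
for s in(-.001,0,.001,.002): print(s,"collar front %.1f  tip-flat top %.1f"%(row(W3,S+s*u3,u3,.008,.105),row(W3,S+s*u3,u3,.002,.1205)))
i=cv2.imread("pics/w3.png")[...,1].astype(int); print("col258",i[184:215,258].tolist()); print("col250",i[195:240,250].tolist())
j=cv2.imread("pics/w2.png")[...,1].astype(int); print("w2 col",j[148:200,252].tolist())
K=np.array([.547,.1745])
print("w2 model endbot %.1f endtop %.1f skirtfront %.1f back-top %.1f axis %.1f"%tuple(row(W2,K,u2,x,z) for x,z in((.02,.0265),(.02,.0445),(.022,.0265),(-.02,.0445),(0,.0445))), "obs endtop",140+167.5/8-.5,"back",140+425/8)
E
```

```text
0.1582 -0.001 endbot 207.4 endtop 220.4  skirt top22 204.1 skirt bottom22 194.7 back-top 287.0
0.1582 0 endbot 205.7 endtop 218.6  skirt top22 202.4 skirt bottom22 193.1 back-top 285.5
0.1582 0.001 endbot 204.1 endtop 216.8  skirt top22 200.7 skirt bottom22 191.6 back-top 283.9
0.159 -0.001 endbot 207.9 endtop 221.1  skirt top22 204.6 skirt bottom22 195.1 back-top 287.9
0.159 0 endbot 206.2 endtop 219.2  skirt top22 202.9 skirt bottom22 193.5 back-top 286.4
0.159 0.001 endbot 204.6 endtop 217.4  skirt top22 201.2 skirt bottom22 192.0 back-top 284.8
0.1597 -0.001 endbot 208.4 endtop 221.6  skirt top22 205.0 skirt bottom22 195.4 back-top 288.7
0.1597 0 endbot 206.7 endtop 219.8  skirt top22 203.3 skirt bottom22 193.9 back-top 287.2
0.1597 0.001 endbot 205.0 endtop 218.0  skirt top22 201.7 skirt bottom22 192.4 back-top 285.6
0.1605 -0.001 endbot 208.9 endtop 222.3  skirt top22 205.5 skirt bottom22 195.9 back-top 289.6
0.1605 0 endbot 207.2 endtop 220.5  skirt top22 203.8 skirt bottom22 194.3 back-top 288.1
0.1605 0.001 endbot 205.5 endtop 218.6  skirt top22 202.1 skirt bottom22 192.8 ba
[... 169 characters left out ...]
  tip-flat top 199.4
col258 [86, 91, 91, 95, 101, 107, 109, 100, 102, 102, 102, 88, 59, 30, 22, 18, 20, 23, 22, 31, 27, 25, 27, 27, 23, 31, 27, 60, 84, 97, 97]
col250 [113, 105, 98, 95, 92, 71, 39, 25, 28, 29, 27, 22, 22, 29, 27, 31, 40, 49, 42, 33, 31, 25, 26, 29, 29, 37, 32, 34, 32, 37, 44, 46, 50, 48, 52, 51, 43, 37, 32, 36, 37, 34, 35, 30, 39]
w2 col [118, 117, 117, 115, 103, 79, 53, 25, 25, 57, 79, 92, 111, 143, 172, 181, 183, 185, 185, 184, 185, 186, 184, 183, 179, 179, 178, 178, 176, 165, 122, 69, 53, 52, 54, 50, 51, 48, 50, 52, 47, 50, 46, 49, 39, 39, 36, 26, 34, 37, 48, 66]
w2 model endbot 155.8 endtop 159.2 skirtfront 153.9 back-top 197.1 axis 178.5 obs endtop 160.4375 back 193.125
```

Re-fitting the knob outline in that view puts its axis about 2.4 mm behind the TCP along the bar. The target TCP is then about (.5362,-.1475), so I'll continue in that direction.

```bash
python3 -m jog '{"linear":[[0.6,-0.2,0],[0,0,0]],"turn":[0,0]}'|egrep 'tcp|^force';  python3 -m jog '{"linear":[[0.5,-0.1,0],[0,0,0]],"turn":[0,0]}'|egrep 'tcp|^force'; python3 -m jog '{"linear":[[0.5,-0.1,0],[0,0,0]],"turn":[0,0]}'|egrep '^t:|tcp|^force'
```

```text
tcp_pos: [0.5369, -0.148, 0.3086]
force: [-0.3, -0.1, -0.6]
tcp_pos: [0.5374, -0.1482, 0.3088]
force: [-0.7, -0.2, 0.3]
t: 12.2
tcp_pos: [0.5376, -0.1482, 0.3089]
force: [-1.5, 1.1, -0.6]
```

The force dropped to zero, so the knob has found the shaft. I'll re-centre slightly and push home.

```bash
python3 -m jog '{"linear":[[-0.6,0.2,-1],[0,0,-2],[0,0,-2],[0,0,-2],[0,0,0]],"turn":[0,0,0,0,0]}'|egrep 'tcp|^force';  python3 -m jog '{"linear":[[0,0,-1.5],[0,0,-1],[0,0,0]],"turn":[0,0,0]}'|egrep '^t:|tcp|^force|gap'
```

```text
tcp_pos: [0.5373, -0.1482, 0.302]
force: [0.3, -0.6, -1.0]
t: 13.2
tcp_pos: [0.5373, -0.1482, 0.2996]
force: [-0.5, -0.2, -1.2]
finger_gap: 0.15
```

```bash
for i in 1 2 3; do python3 -m jog '{"linear":[[0,0,-1],[0,0,0]],"turn":[0,0]}'|egrep '^t:|tcp|^force'; done
```

```text
t: 13.45
tcp_pos: [0.5373, -0.1482, 0.2986]
force: [-0.3, 0.1, -0.8]
t: 13.7
tcp_pos: [0.5373, -0.1482, 0.298]
force: [-0.9, 1.2, 1.9]
t: 13.95
tcp_pos: [0.5373, -0.1482, 0.2969]
force: [-1.6, 0.8, 3.7]
```

```bash
for i in 1 2 3; do python3 -m jog '{"linear":[[0,0,-1],[0,0,0]],"turn":[0,0]}'|egrep '^t:|tcp|^force'; done
```

```text
t: 14.2
tcp_pos: [0.5373, -0.1482, 0.2958]
force: [-2.6, 0.9, 4.7]
t: 14.45
tcp_pos: [0.5373, -0.1482, 0.2949]
force: [-1.6, 0.9, 5.2]
t: 14.7
tcp_pos: [0.5373, -0.1482, 0.294]
force: [-2.2, 0.8, 6.0]
```

```bash
python3 -m jog '{"linear":[[0,0,-0.6],[0,0,0],[0,0,0]],"turn":[0,0,0]}'|egrep '^t:|tcp|^force'; for i in 1 2 3; do python3 -m jog '{"linear":[[0,0,0]],"turn":[0]}'|egrep '^t:|tcp|^force|grip'; done
python3 - <<'E'
from h import *
b=snapshot("scene"); d=snapshot("side"); w=snapshot("wrist")
k=np.array([.534,-.1464,.115])
def crop(i,C,w=56,h=42):
    p=proj(C,[k])[0]; x,y=(p-[w/2,h/2]).astype(int); return cv2.resize(i[y:y+h,x:x+w,::-1],(400,300),interpolation=cv2.INTER_CUBIC)
o=np.vstack([np.hstack([crop(b,cal("scene")),crop(d,cal("side"))]),np.hstack([cv2.resize(w[150:270,176:336,::-1],(400,300)),cv2.resize(w[:,:,::-1],(400,300))])])
cv2.imwrite("pics/c5.png",o)
E
```

```text
t: 15.08
tcp_pos: [0.5373, -0.1482, 0.2936]
force: [-2.5, 0.5, 7.2]
t: 15.2
tcp_pos: [0.5373, -0.1482, 0.2936]
force: [-2.1, 1.0, 6.2]
gripper_force: 51.1
t: 15.32
tcp_pos: [0.5373, -0.1482, 0.2936]
force: [-1.7, 1.2, 7.8]
gripper_force: 51.1
t: 15.45
tcp_pos: [0.5373, -0.1482, 0.2936]
force: [-0.9, 2.4, 6.8]
gripper_force: 51.1
```

View pics/c5.png

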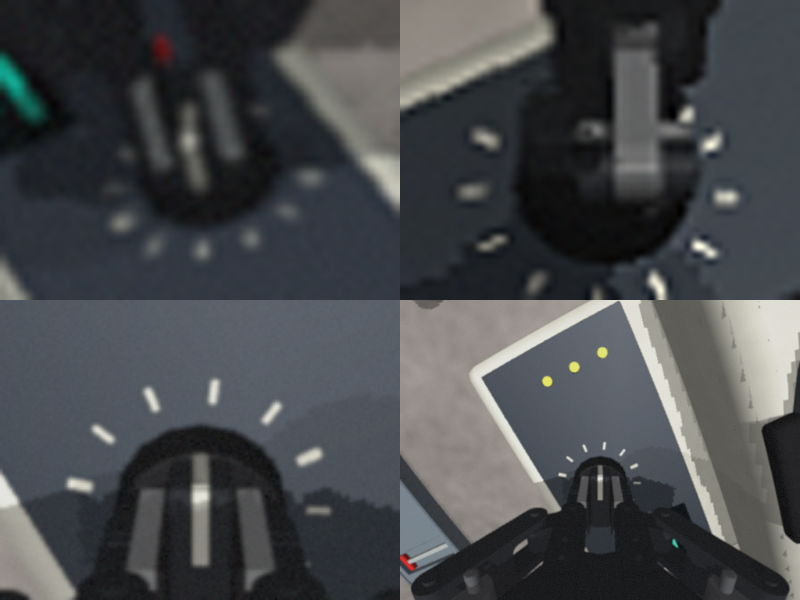

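The knob sits centred on the dial with its pointer toward the flat, and the skirt is low over the deck. Total downward force is about 7.8 N, and z travel past contact is about 3.8 mm. Both agree with a closed switch and stay short of the 5 mm stop.

```bash
python3 -c "
from station import *
print(sign_off())"
```

```text
the job is handed in; nothing more can be done
None
```

I handed the job in at about 15.6 s with the knob home on the D-shaft and still held pressed down about 3.8 mm at roughly 8 N, past the 2.5 mm switch point; that travel is worked out from arm height and force, as I had no direct switch reading.

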